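# Tip the ball divider's seesaw over and feed the grinding balls to the green tray

## Task

The blue tray of the ball divider has its share of grinding balls. With a fingertip, press the raised green tab of the seesaw gate all the way down so that the gate tips over its pivot and stays tipped to the green side; then push the two steel balls waiting on the feed track forward over its front lip, so that both roll down by themselves through the green chute into the green tray. Do not pick anything up, touch the balls only while they are on the feed track, and leave the balls in the blue tray and the other things on the bench where they are.

Things in the scene. Friction and masses are not known exactly. Their poses are not given: they have to be found in the camera images.
- divider: the ball divider, fixed to the bench: white base plate 440 x 105 x 6 mm with a seesaw gate in the middle, a feed track behind it, a chute and an open tray at either end. Origin on the bench under the gate's middle; x axis points back along the feed track (away from the robot), y to its left (blue side), z up. No part of it stands higher than 125 mm, gate included
- gate (a joint): tilt of the seesaw gate, rad: -0.25 = fully tipped to the blue (left) side, green end up; +0.25 = fully tipped to the green (right) side, green end down; these are its end stops. The pivot runs along the divider's x axis, 60 mm above the bench, the plank 30 mm over it, so past the middle (0) the gate falls over by itself and stays. About 1 N at a tab turns it
- tab_green (a point): middle of the upper face of the green press tab, a plate 36 mm (along y) by 50 mm that projects to the front from the gate's right end, 52 mm in front of and 57 mm right of the pivot; about 105 mm above the bench when raised, 77 mm when fully down. The point's z axis is the tab's upward normal. Free above and below
- tab_blue (a point): the same for the blue tab at the gate's left end
- feed_lip (a point): middle of the front lip of the feed track, on its floor, 24 mm behind the divider's origin, 99 mm high. The track runs from here 86 mm back along the divider's x axis, its floor falling to 95 mm, with a 4 mm ledge at the rear. 34 mm wide, side rails 6 mm above the floor. Behind its rear end a finger can go down. A ball pushed past the lip drops onto the gate and rolls to the lower end
- ball_1_center (a point): centre of the front waiting ball: bright steel grinding ball, 25 mm across, 50 g, about 73 mm behind the divider's origin on the feed track, touching the other; the track holds it there until it is pushed. The balls are smooth (friction about 0.25)
- ball_2_center (a point): centre of the rear waiting ball, the same, about 98 mm behind the divider's origin, 108 mm above the bench; pushing it forward pushes the front ball ahead of it
- ball_3_center (a point): centre of a steel ball of the same kind lying in the blue tray
- ball_4_center (a point): centre of the other steel ball in the blue tray
- tray_green (a point): middle of the inner floor of the green tray at the divider's right end: 80 (y) by 82 (x) mm inside, floor 10 mm above the bench, rim at 48 mm (outer wall 68 mm); the point lies 171 mm right of the divider's origin
- tray_blue (a point): the same for the blue tray, 171 mm left of the divider's origin
- dropper_bottle: amber glass dropper bottle with a black bulb, 42 mm across, 105 mm tall, standing; origin under its centre
- marker: black and white marker pen lying flat, 135 mm long along its y axis, 17 mm thick; origin under its centre
- filler: green pipette filler lying flat, 138 mm long along its y axis, 29 mm high; origin under its centre
- petri: clear petri dish, 57 mm across, 12 mm high; origin under its centre
- stopper: blue silicone stopper, 36 mm across, 25 mm high; origin under its centre
- white_cap: white jar cap, 66 mm across, 20 mm high; origin under its centre

How it is judged (in metres and radians):
On the way, in this order (a step that is already met when the one before it is completed fails the run):
1. the gate is tipped over to the green side while both waiting balls are still on the feed track (value of joint gate above 0.2 rad and x of each of ball_1_center, ball_2_center in the frame of divider above 0.03 m and z of each of ball_1_center, ball_2_center in the frame of divider above 0.1 m), for 0.2 s.
2. a ball has rolled into the green tray (((y of ball_1_center in the frame of divider between -0.217 and -0.125 m and x of ball_1_center in the frame of divider between -0.045 and 0.045 m and z of ball_1_center in the frame of divider below 0.045 m) or (y of ball_2_center in the frame of divider between -0.217 and -0.125 m and x of ball_2_center in the frame of divider between -0.045 and 0.045 m and z of ball_2_center in the frame of divider below 0.045 m))).
At the end, for the whole second after the job is handed in: both balls from the feed track lie in the green tray (centres within its walls and under 45 mm high, slower than 0.15 m/s), the two balls of the blue tray are still in it, and the gate stays tipped to the green side (above 0.2 rad) (y of ball_1_center in the frame of divider between -0.217 and -0.125 m and x of ball_1_center in the frame of divider between -0.045 and 0.045 m and z of each of ball_1_center, ball_2_center, ball_3_center, ball_4_center in the frame of divider below 0.045 m and y of ball_2_center in the frame of divider between -0.217 and -0.125 m and x of ball_2_center in the frame of divider between -0.045 and 0.045 m and y of ball_3_center in the frame of divider between 0.125 and 0.217 m and x of ball_3_center in the frame of divider between -0.045 and 0.045 m and y of ball_4_center in the frame of divider between 0.125 and 0.217 m and x of ball_4_center in the frame of divider between -0.045 and 0.045 m and value of joint gate above 0.2 rad and linear speed of each of ball_1, ball_2 below 0.15 m/s); the robot touches nothing.
It fails at once if a ball is lifted (centre above 150 mm) (height (world z) of any of ball_1_center, ball_2_center, ball_3_center, ball_4_center above 0.15 m).
It fails at once if the fingers touch a waiting ball after it has left the feed track and gone 50 mm to a side ((contact force between the fingers and ball_1 above 0.3 N and (y of ball_1_center in the frame of divider below -0.05 m or y of ball_1_center in the frame of divider above 0.05 m)) or (contact force between the fingers and ball_2 above 0.3 N and (y of ball_2_center in the frame of divider below -0.05 m or y of ball_2_center in the frame of divider above 0.05 m))).
It fails at once if the fingers touch a ball in the blue tray (contact force between the fingers and ball_3 above 0.3 N or contact force between the fingers and ball_4 above 0.3 N).
It fails at once if another thing on the bench is moved more than 20 mm (distance of any of dropper_bottle, marker, filler, petri, stopper, white_cap from where it was at the start of the episode above 0.02 m).
It also fails if it takes over 45 s, if anything falls off the work surface, if the arm or the gripper's body presses on something with over 40 N, if the wrist force passes 120 N, or if a joint passes its speed limit or range.

## Robot

A 6-joint arm with a two-finger parallel gripper is mounted at the origin on a cart in front of the work surface, level with it; the furniture and walls round the work are solid. World frame = base frame: x ahead of the robot, y to its left, z up, the work surface at z = 0. Lengths are in mm, angles in rad, forces in N, time in s.
With the tool pointing down it reaches from about 275 to 1000 mm from the base axis. Payload 8.4 kg.
Tool frame: the origin (TCP) lies at the very end of the fingers, on their centre line; the grasp point (between the pads) lies 19 mm behind it (r.tcp_to_grasp is the distance from the TCP to the grasp point, in mm); z points along the fingers, y is the line along which they close (so a half turn about z gives the same grasp; the last joint's range is limited). The gripper opens to 85 mm and grips with 20 to 120 N. Pads are 22 mm wide; open, the fingers measure 114 mm over their backs; the gripper's body (76 mm by 85 mm) begins 54 mm behind the grasp point. The pads swing forward as they close: fully open they stand 13 mm farther back than shut.
Start: joints at [1.242, 0.353, 1.633, -0, 1.155, -0.002], TCP at [200.632, 591.924, 231.281] pointing down, gripper open.
Joint ranges: [-2.63, 2.63], [-0.92, 2.1], [0.06, 2.66], [-1.3, 4.44], [0, 2.69], [-3.02, 3.02]. Speed limits (rad/s): [2.22, 2.22, 2.79, 3.14, 3.14, 3.14].

## Interface

Orientations are given as [roll, pitch, yaw] about the fixed x, y, z axes, in that order (R = Rz(yaw) Ry(pitch) Rx(roll)).
In Python, from rig import r gives the robot as it stands. The module is installed in compiled form; this text tells all that it offers.
- The arm moves only by the tool play_rows, never from a script. Its argument "rows" is a list of rows, each an object with "dp": the shift along the tool's x, y, z in units of 40 mm (1.0 is 40 mm), a list of three; "turn": the turn, a rotation vector about the tool's x, y, z in units of 6 degrees (1.0 is 6 degrees), a list of three; "fingers": the closure, from 0 (fully open) to 1 (shut). In form: [{"dp": [tx, ty, tz], "turn": [wx, wy, wz], "fingers": fingers}, ...]. A call has 1 to 5 rows; each row shifts and turns the commanded pose from where the row before left it, along the tool's axes as they then stand; what a row does not reach is not made up. A row lasts 1/12 s, in which the tool goes at most 41.7 mm and 7.16 degrees, less where a joint would pass 70% of its speed; a pose out of reach is approached as far as the arm can. A call is refused whole if a number of a shift passes 1 or a number of a turn 1, either way. A call with a gripper value outside its range is refused whole. The fingers move at their own pace and stop on an object; "force" is the grip in N (left out, the last holds). Time passes only in rows, so rows that do not move let the fingers close. It gives the time, the measured TCP pose, the force, the opening and the grip force at its end, in the units of the state.
- r.sense(): the state, without advancing time (a new reading comes with each control period).
- r.grab_frame(name): name is "scene" or "top"; returns a dict with "pixels" (480x640x3 uint8, red, green, blue), "fx", "fy", "cx", "cy" (pixels), "dist" ([k1, k2, p1, p2, k3] as OpenCV has them; the pictures are not rectified), "pose" (4x4, takes a point from camera to world coordinates). Camera axes: x right, y down, z forward; pixel columns grow to the right and rows downward; lengths in mm; the calibration is good to about 2 mm. A picture is of the moment at which its call begins. There is no depth.
- r.sign_off(): hands the job in; it is judged then, once.
The state is a dict: "clock": time; "qpos": joint angles; "qvel": joint speeds; "joint_efforts": joint torques, N m; "eef_pos": TCP position; "tcp_rot": TCP orientation; "contact_force": force on the tool from outside, world axes, zero at the start; "wrist_torque": the same for the moment, N m; "opening": opening from 0.0 (shut) to 1.0 (fully open); "grasp_force": force on a finger pad.
Only numpy, scipy, OpenCV 4.12 (cv2) and the standard library are available. Lean on these libraries where they do the work, as an engineer would, in place of code of your own. Each camera call takes 0.05 s, during which the arm holds its last target. There are 200 camera calls.

## Working session

There is one attempt and no reset: what is moved stays moved. The work goes in short steps, Python scripts to look and compute and a tool call to move; the robot and the scene stay as the last step left them, time stands still between calls to the robot, and variables do not carry over. Pictures are saved under pics/ and viewed, at most 10 in all, crops included, and the job is handed in when it is done.

Besides the shell and the picture viewer there is one more tool, called after "Request:" by a JSON object that holds its "name" and its "arguments". play_rows: Moves the arm, as the interface text tells. Its arguments: {"type":"object","properties":{"rows":{"type":"array"},"force":{"type":"number"}},"required":["rows"]}

```bash
mkdir -p pics; python3 - <<'E'
from rig import r
import cv2
for n in("scene","top"):
    f=r.grab_frame(n); cv2.imwrite(f"pics/{n}0.png",f["pixels"][:,:,::-1]); print(n,f["fx"],f["cx"],f["cy"],f["dist"],f["pose"].round(3).tolist() if hasattr(f["pose"],'round') else f["pose"])
print(r.sense())
E
```

```text
scene 444.36359137524545 318.747440928428 241.2460196950342 [0.02287997 0.         0.         0.         0.        ] [[0.517, -0.432, 0.739, -357.714], [-0.856, -0.286, 0.431, -533.275], [0.025, -0.855, -0.518, 682.338], [0.0, 0.0, 0.0, 1.0]]
top 460.7936432690993 326.15154946923394 235.22004386456777 [-0.10410522  0.          0.          0.          0.        ] [[-0.002, -0.992, 0.124, 363.444], [-1.0, 0.003, 0.007, -35.754], [-0.008, -0.124, -0.992, 1099.205], [0.0, 0.0, 0.0, 1.0]]
{'clock': 0.1, 'qpos': array([ 1.24158301e+00,  3.53595705e-01,  1.63402511e+00,  2.84320085e-05,
        1.15518744e+00, -2.40362362e-03]), 'qvel': array([ 0.00016033, -0.00239583, -0.00171711,  0.00094967,  0.00038787,
        0.00131029]), 'joint_efforts': array([-6.62565599e-04, -6.06354046e+01, -3.42818499e+01, -5.88821808e-05,
        3.93592607e-03, -4.16819671e-05]), 'eef_pos': array([200.50275304, 591.53986008, 230.64107193]), 'tcp_rot': array([-3.14037712e+00, -2.89194046e-05,  2.81477145e+00]), 'contact_force': array([ 0.64269229,  0.72308644, -0.42785927]), 'wrist_torque': array([0.00679782, 0.02159162, 0.0306596 ]), 'grasp_force': 0.0, 'opening': 0.9981074726071332}
```

View pics/scene0.png

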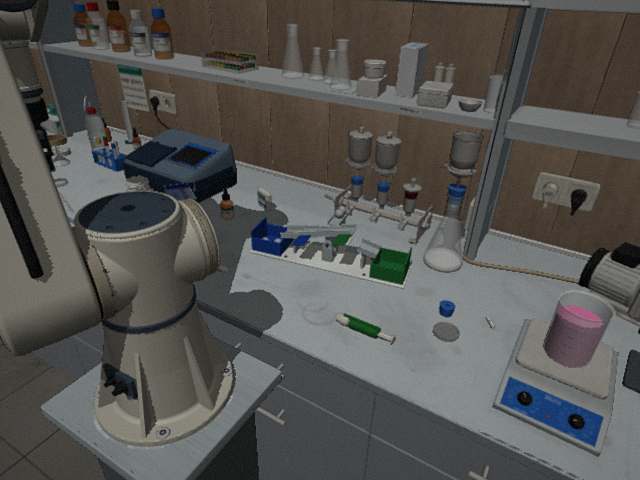

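View pics/top0.png

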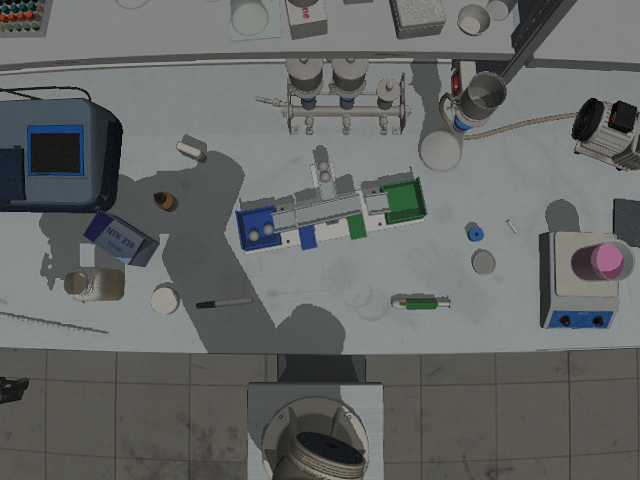

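The overhead view shows the divider with its blue tray at (256,228), green tray at (404,201), blue tab at (308,237), green tab at (357,226), and the balls on the track near (323,172). A manifold stands behind the track at rows 75–135.

```bash
cat > h.py <<'E'
import cv2,numpy as np
def cast(f,px,z):
    K=np.array([[f["fx"],0,f["cx"]],[0,f["fy"],f["cy"]],[0,0,1]])
    u=cv2.undistortPoints(np.array(px,float).reshape(-1,1,2),K,np.array(f["dist"]))[:,0]
    P=np.array(f["pose"]);d=np.c_[u,np.ones(len(u))]@P[:3,:3].T
    return P[:3,3]+d*((z-P[2,3])/d[:,2])[:,None]
def proj(f,X):
    K=np.array([[f["fx"],0,f["cx"]],[0,f["fy"],f["cy"]],[0,0,1]])
    Pi=np.linalg.inv(np.array(f["pose"]))
    return cv2.projectPoints(np.array(X,float).reshape(-1,1,3),cv2.Rodrigues(Pi[:3,:3])[0],Pi[:3,3],K,np.array(f["dist"]))[0][:,0]
def blobs(img,col,amin=60):
    h=cv2.cvtColor(img,cv2.COLOR_RGB2HSV)
    lo,hi={"blue":((105,120,40),(125,255,255)),"green":((50,120,30),(75,255,255))}[col]
    m=cv2.inRange(h,lo,hi);n,_,s,c=cv2.connectedComponentsWithStats(m)
    return [(s[i].tolist(),c[i].round(1).tolist()) for i in range(1,n) if s[i,4]>amin]
E
python3 - <<'E'
from rig import r
from h import *
f=r.grab_frame("top");im=f["pixels"]
for c in("blue","green"):
    for b in blobs(im,c):
        if 200<b[1][0]<440: print(c,b)
c=im[135:260,225:440]
cv2.imwrite("pics/c1.png",cv2.resize(c,None,fx=3.7,fy=3.7,interpolation=cv2.INTER_CUBIC)[:,:,::-1])
E
```

```text
blue ([235, 206, 46, 45, 1179], [257.2, 227.4])
blue ([299, 225, 18, 25, 324], [307.2, 237.1])
green ([381, 179, 38, 33, 736], [401.4, 196.5])
green ([387, 213, 37, 10, 84], [402.8, 217.8])
green ([347, 214, 19, 25, 323], [356.2, 226.3])
green ([401, 303, 37, 6, 126], [422.0, 305.3])
```

View pics/c1.png

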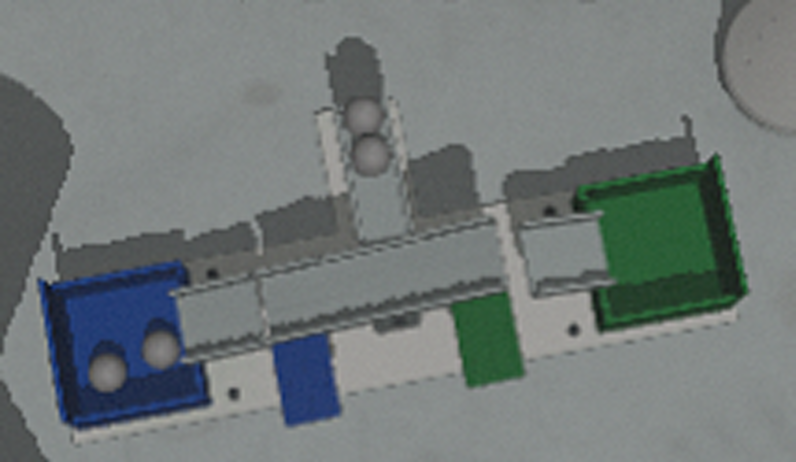

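The crop shows the two waiting balls at about full-frame (323.6,166.6) and (325.3,176.9). The green tab is raised at (356,226), the plate's front corners are at (245,254) and (424,221), and two balls lie in the blue tray.

```bash
python3 - <<'E'
from rig import r
from h import *
f=r.grab_frame("top");g=r.grab_frame("scene")
a,b=cast(f,[[245.3,254.5],[424.2,220.9]],6); print("plate",a,b,np.linalg.norm(a-b))
gt=cast(f,[[356.2,226.3]],105)[0];bt=cast(f,[[307.2,237.1]],77)[0]
b2,b1=cast(f,[[323.6,166.6],[325.3,176.9]],108); print(gt,bt,np.linalg.norm(gt-bt),"balls",b2,b1,np.linalg.norm(b1-b2))
yv=(a-b)[:2];ang=np.arctan2(-yv[0],yv[1]);d=bt-gt;print("yaw plate",ang,"tabs",np.arctan2(-d[0],d[1]))
t=np.array(f["pose"])
th=ang;X=np.array([np.cos(th),np.sin(th)]);Y=np.array([-X[1],X[0]])
for n,p,o in(("plate",(a+b)/2,(-52.5,0)),("gt",gt,(-52,-57)),("bt",bt,(-52,57)),("b1",b1,(73,0)),("b2",b2,(98,0))):
    print(n,"origin",p[:2]-o[0]*X-o[1]*Y)
# scene-view check of tab
print("scene pred gt,b2",proj(g,[gt,b2]))
print([x for x in blobs(g["pixels"],"green",15) if 300<x[1][0]<420])
c=g["pixels"][190:300,235:425]
cv2.imwrite("pics/c2.png",cv2.resize(c,None,fx=4.2,fy=4.2,interpolation=cv2.INTER_CUBIC)[:,:,::-1])
E
```

```text
plate [454.28286815 165.67718905   6.        ] [ 534.18659349 -263.83202091    6.        ] 436.8784347662934
[507.15956259 -93.91848    105.        ] [487.15340696  14.20563219  77.        ] 113.46836519449604 balls [640.5349301  -23.06403143 108.        ] [617.07830866 -26.78758148 108.        ] 23.750324507630076
yaw plate 0.18393228380573579 tabs 0.18296033645850715
plate origin [545.8491657  -39.47532701]
gt origin [547.85730631 -28.36931024]
bt origin [548.70140092 -32.32225665]
b1 origin [545.30966587 -40.13905751]
b2 origin [544.18798499 -40.98793076]
scene pred gt,b2 [[341.13414696 238.77675916]
 [341.84288914 210.50485763]]
[([333, 234, 18, 11, 127], [340.9, 239.3]), ([370, 248, 42, 36, 1022], [390.1, 265.3]), ([344, 314, 36, 24, 344], [362.8, 326.5])]
```

View pics/c2.png

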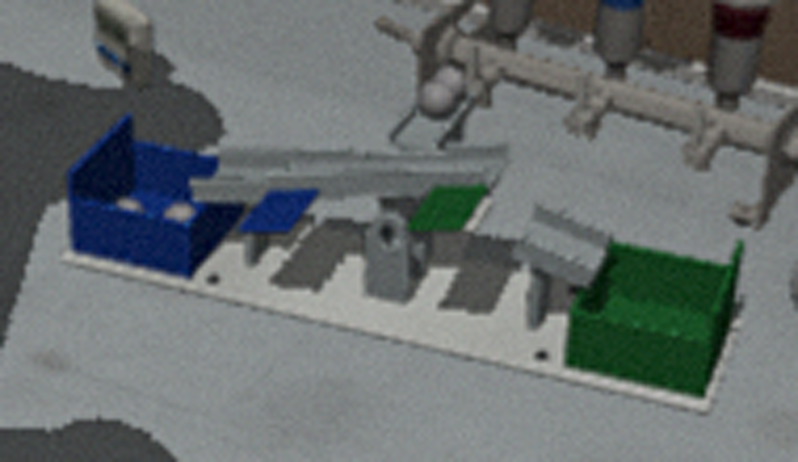

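The scene view confirms the green tab height: predicted (341.1,238.8), seen (340.9,239.3). The gate is tipped to blue. Next I check clearance behind the track and plan the moves.

```bash
cat >> h.py <<'E'
from scipy.spatial.transform import Rotation as R
def step(r,p,yaw):
    s=r.sense();T=R.from_euler("xyz",s["tcp_rot"]);G=R.from_euler("xyz",[np.pi,0,yaw])
    print("t",round(s["clock"],2),"pos",s["eef_pos"].round(1),"rot",s["tcp_rot"].round(3),"F",s["contact_force"].round(1))
    print("dp40",(T.inv().apply(np.array(p)-s["eef_pos"])/40).round(2),"turn6",((T.inv()*G).as_rotvec(degrees=True)/6).round(2))
E
python3 - <<'E'
from rig import r
from h import *
f=r.grab_frame("top")
print(cast(f,[[323,135],[323,100]],0).round(),cast(f,[[323,135],[310,133]],60).round(),cast(f,[[310,70],[323,110]],180).round())
step(r,[501,-102,231],1.755)
E
```

```text
[[752. -20.   0.]
 [844. -20.   0.]] [[731. -21.  60.]
 [736.   9.  60.]] [[834.   5. 180.]
 [743. -23. 180.]]
t 0.3 pos [200.6 591.8 231. ] rot [-3.141  0.     2.815] F [-1.3 -0.7  0.6]
dp40 [-1.268e+01 -1.402e+01  1.000e-02] turn6 [-0.    0.   10.12]
```

Request:
{"name": "play_rows", "arguments": {"rows": [{"dp": [-0.63, -0.7, 0], "turn": [0, 0, 0], "fingers": 1}, {"dp": [-0.63, -0.7, 0], "turn": [0, 0, 0], "fingers": 1}, {"dp": [-0.63, -0.7, 0], "turn": [0, 0, 0], "fingers": 1}, {"dp": [-0.63, -0.7, 0], "turn": [0, 0, 0], "fingers": 1}, {"dp": [-0.63, -0.7, 0], "turn": [0, 0, 0], "fingers": 1}]}}

```text
clock: 0.72
eef_pos: [275.3, 417.3, 231.2]
tcp_rot: [-3.142, 0.0, 2.815]
contact_force: [0.9, 0.2, 0.5]
opening: 0.302
grasp_force: 0.0
```

Request:
{"name": "play_rows", "arguments": {"rows": [{"dp": [-0.63, -0.7, 0], "turn": [0, 0, 0], "fingers": 1}, {"dp": [-0.63, -0.7, 0], "turn": [0, 0, 0], "fingers": 1}, {"dp": [-0.63, -0.7, 0], "turn": [0, 0, 0], "fingers": 1}, {"dp": [-0.63, -0.7, 0], "turn": [0, 0, 0], "fingers": 1}, {"dp": [-0.63, -0.7, 0], "turn": [0, 0, 0], "fingers": 1}]}}

```text
clock: 1.13
eef_pos: [349.7, 244.2, 231.5]
tcp_rot: [3.141, 0.0, 2.815]
contact_force: [1.4, 0.0, -0.3]
opening: -0.004
grasp_force: 0.0
```

Request:
{"name": "play_rows", "arguments": {"rows": [{"dp": [-0.63, -0.7, 0], "turn": [0, 0, 0], "fingers": 1}, {"dp": [-0.63, -0.7, 0], "turn": [0, 0, 0], "fingers": 1}, {"dp": [-0.63, -0.7, 0], "turn": [0, 0, 0], "fingers": 1}, {"dp": [-0.63, -0.7, 0], "turn": [0, 0, 0], "fingers": 1}, {"dp": [-0.63, -0.7, 0], "turn": [0, 0, 0], "fingers": 1}]}}

```text
clock: 1.55
eef_pos: [424.2, 71.0, 231.6]
tcp_rot: [3.141, 0.001, 2.815]
contact_force: [0.4, 0.8, -0.5]
opening: -0.003
grasp_force: 0.0
```

Request:
{"name": "play_rows", "arguments": {"rows": [{"dp": [0, 0, 0], "turn": [0, 0, 1], "fingers": 1}, {"dp": [0, 0, 0], "turn": [0, 0, 1], "fingers": 1}, {"dp": [0, 0, 0], "turn": [0, 0, 1], "fingers": 1}, {"dp": [0, 0, 0], "turn": [0, 0, 1], "fingers": 1}, {"dp": [0, 0, 0], "turn": [0, 0, 1], "fingers": 1}]}}

```text
clock: 1.97
eef_pos: [423.8, 72.6, 231.3]
tcp_rot: [3.141, 0.0, 2.285]
contact_force: [0.3, -0.1, -0.3]
opening: -0.004
grasp_force: 0.0
```

Request:
{"name": "play_rows", "arguments": {"rows": [{"dp": [0, 0, 0], "turn": [0, 0, 1], "fingers": 1}, {"dp": [0, 0, 0], "turn": [0, 0, 1], "fingers": 1}, {"dp": [0, 0, 0], "turn": [0, 0, 1], "fingers": 1}, {"dp": [0, 0, 0], "turn": [0, 0, 1], "fingers": 1}, {"dp": [0, 0, 0], "turn": [0, 0, 1], "fingers": 1}]}}

```text
clock: 2.38
eef_pos: [423.8, 72.8, 231.3]
tcp_rot: [3.141, 0.0, 1.762]
contact_force: [-0.7, 0.0, -0.1]
opening: -0.002
grasp_force: 0.0
```

```bash
python3 -c "
from rig import r
from h import *
step(r,[501,-102,150],1.755)"
```

```text
t 2.38 pos [423.8  72.8 231.3] rot [3.141 0.    1.762] F [-0.7  0.  -0.1]
dp40 [-4.66  1.06  2.03] turn6 [0.   0.   0.07]
```

Request:
{"name": "play_rows", "arguments": {"rows": [{"dp": [-0.93, 0.21, 0], "turn": [0, 0, 0], "fingers": 1}, {"dp": [-0.93, 0.21, 0], "turn": [0, 0, 0], "fingers": 1}, {"dp": [-0.93, 0.21, 0], "turn": [0, 0, 0], "fingers": 1}, {"dp": [-0.93, 0.21, 0], "turn": [0, 0, 0], "fingers": 1}, {"dp": [-0.93, 0.21, 0], "turn": [0, 0, 0.07], "fingers": 1}]}}

```text
clock: 2.8
eef_pos: [501.8, -103.2, 231.5]
tcp_rot: [3.141, 0.0, 1.761]
contact_force: [-0.3, 0.7, -0.8]
opening: 0.002
grasp_force: 0.0
```

Request:
{"name": "play_rows", "arguments": {"rows": [{"dp": [0, 0, 0.7], "turn": [0, 0, 0], "fingers": 1}, {"dp": [0, 0, 0.7], "turn": [0, 0, 0], "fingers": 1}, {"dp": [0, 0, 0.7], "turn": [0, 0, 0], "fingers": 1}, {"dp": [0, 0, 0], "turn": [0, 0, 0], "fingers": 1}]}}

```text
clock: 3.13
eef_pos: [498.1, -101.1, 142.9]
tcp_rot: [-3.134, -0.003, 1.76]
contact_force: [-1.3, 0.4, 0.1]
opening: 0.0
grasp_force: 0.0
```

```bash
python3 - <<'E'
from rig import r
from h import *
step(r,[501,-102,82],1.755)
f=r.grab_frame("top")
print(proj(f,[[501,-102,105],[501,-102,147]]))
c=f["pixels"][135:260,225:440]
cv2.imwrite("pics/c3.png",cv2.resize(c,None,fx=3.7,fy=3.7,interpolation=cv2.INTER_CUBIC)[:,:,::-1])
g=r.grab_frame("scene")["pixels"][130:300,235:425]
cv2.imwrite("pics/c4.png",cv2.resize(g,None,fx=3.5,fy=3.5,interpolation=cv2.INTER_CUBIC)[:,:,::-1])
E
```

```text
t 3.13 pos [ 498.1 -101.1  142.9] rot [-3.134e+00 -3.000e-03  1.760e+00] F [-1.3  0.4  0.1]
dp40 [-0.04  0.08  1.52] turn6 [-0.07 -0.03  0.04]
[[359.93774108 229.08862019]
 [361.24571127 226.32762592]]
```

View pics/c4.png

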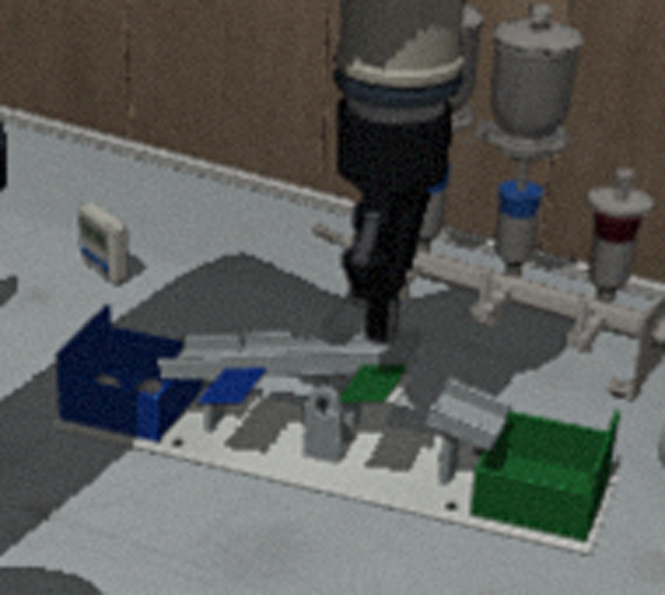

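The fingertip (crop 378,335) is directly above the raised green tab (375,383). I press slowly.

Request:
{"name": "play_rows", "arguments": {"rows": [{"dp": [0, 0.05, 0.4], "turn": [0, 0, 0], "fingers": 1}, {"dp": [0, 0, 0.35], "turn": [0, 0, 0], "fingers": 1}, {"dp": [0, 0, 0.25], "turn": [0, 0, 0], "fingers": 1}, {"dp": [0, 0, 0.2], "turn": [0, 0, 0], "fingers": 1}, {"dp": [0, 0, 0], "turn": [0, 0, 0], "fingers": 1}]}}

```text
clock: 3.65
eef_pos: [503.2, -100.9, 99.1]
tcp_rot: [-3.141, -0.0, 1.761]
contact_force: [-0.0, -0.8, -0.5]
opening: -0.002
grasp_force: 0.0
```

Request:
{"name": "play_rows", "arguments": {"rows": [{"dp": [0, 0, 0.13], "turn": [0, 0, 0], "fingers": 1}, {"dp": [0, 0, 0.12], "turn": [0, 0, 0], "fingers": 1}, {"dp": [0, 0, 0], "turn": [0, 0, 0], "fingers": 1}]}}

```text
clock: 3.9
eef_pos: [503.2, -101.0, 89.0]
tcp_rot: [-3.141, -0.0, 1.76]
contact_force: [-0.2, 0.7, 1.0]
opening: 0.002
grasp_force: 0.0
```

```bash
python3 - <<'E'
from rig import r
from h import *
step(r,[501,-102,82],1.755)
f=r.grab_frame("top");print([b for b in blobs(f["pixels"],"blue") if 200<b[1][0]<440])
print(proj(f,[[490,3,105],[490,3,77]]))
E
```

```text
t 3.9 pos [ 503.2 -101.    89. ] rot [-3.141 -0.     1.76 ] F [-0.2  0.7  1. ]
dp40 [-0.02 -0.06  0.17] turn6 [-0.   -0.    0.05]
[([238, 206, 43, 44, 953], [258.7, 227.8]), ([236, 211, 9, 38, 61], [239.1, 229.8]), ([302, 223, 18, 25, 324], [310.8, 234.4])]
[[311.72706925 234.2418295 ]
 [312.21199174 235.82159582]]
```

The blue tab is rising, so the gate is moving. I keep pressing.

Request:
{"name": "play_rows", "arguments": {"rows": [{"dp": [0, 0, 0.12], "turn": [0, 0, 0], "fingers": 1}, {"dp": [0, 0, 0.1], "turn": [0, 0, 0], "fingers": 1}, {"dp": [0, 0, 0], "turn": [0, 0, 0], "fingers": 1}, {"dp": [0, 0, 0], "turn": [0, 0, 0], "fingers": 1}]}}

```text
clock: 4.28
eef_pos: [504.0, -101.1, 81.6]
tcp_rot: [3.14, 0.0, 1.76]
contact_force: [-4.0, 0.5, 17.7]
opening: 0.0
grasp_force: 8.3
```

Request:
{"name": "play_rows", "arguments": {"rows": [{"dp": [0, 0, -1], "turn": [0, 0, 0], "fingers": 1}, {"dp": [0, 0, -1], "turn": [0, 0, 0], "fingers": 1}, {"dp": [0, 0, -1], "turn": [0, 0, 0], "fingers": 1}, {"dp": [0, 0, -0.5], "turn": [0, 0, 0], "fingers": 1}, {"dp": [0, 0, 0], "turn": [0, 0, 0], "fingers": 1}]}}

```text
clock: 4.7
eef_pos: [506.1, -101.6, 225.3]
tcp_rot: [3.134, 0.003, 1.76]
contact_force: [1.4, 0.2, -0.1]
opening: 0.002
grasp_force: 0.0
```

```bash
python3 - <<'E'
from rig import r
from h import *
step(r,[677,-15.5,220],1.755)
f=r.grab_frame("top");print([b for b in blobs(f["pixels"],"blue") if 290<b[1][0]<440])
b=[b for b in blobs(f["pixels"],"blue") if 295<b[1][0]<330][0]
p=cast(f,[b[1]],105)[0][:2]-[545.5,-40];X=np.array([.983,.183]);print("local",p@X,p@[-.183,.983],"expect -52,+47 if tipped")
g=r.grab_frame("scene")["pixels"][130:300,235:425]
cv2.imwrite("pics/c5.png",cv2.resize(g,None,fx=3.5,fy=3.5,interpolation=cv2.INTER_CUBIC)[:,:,::-1])
E
```

```text
t 4.7 pos [ 506.1 -101.6  225.3] rot [3.134e+00 3.000e-03 1.760e+00] F [ 1.4  0.2 -0.1]
dp40 [1.31 4.6  0.16] turn6 [0.07 0.03 0.05]
[([305, 223, 12, 24, 190], [310.1, 232.9])]
local -43.133285995552455 55.373268577334784 expect -52,+47 if tipped
```

View pics/c5.png

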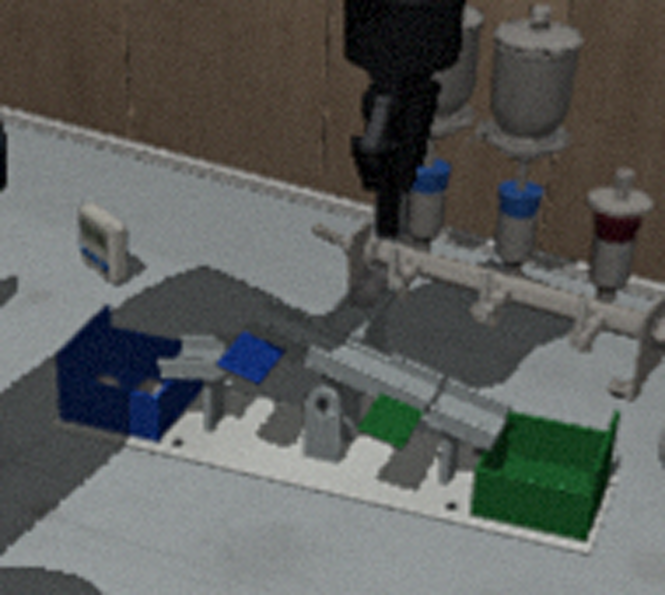

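The gate is fully tipped to green: the blue tab is up at (252,356), and the plank lines up with the green chute at about (430,395). Next I move behind the track.

Request:
{"name": "play_rows", "arguments": {"rows": [{"dp": [0.26, 0.92, 0], "turn": [0, 0, 0], "fingers": 1}, {"dp": [0.26, 0.92, 0], "turn": [0, 0, 0], "fingers": 1}, {"dp": [0.26, 0.92, 0], "turn": [0, 0, 0], "fingers": 1}, {"dp": [0.26, 0.92, 0], "turn": [0, 0, 0], "fingers": 1}, {"dp": [0.26, 0.92, 0], "turn": [0, 0, 0.05], "fingers": 1}]}}

```text
clock: 5.22
eef_pos: [674.6, -14.3, 217.7]
tcp_rot: [-3.138, -0.001, 1.755]
contact_force: [0.0, -1.0, 0.1]
opening: 0.005
grasp_force: 0.0
```

Request:
{"name": "play_rows", "arguments": {"rows": [{"dp": [0, 0, 0.6], "turn": [0, 0, 0], "fingers": 1}, {"dp": [0, 0, 0.6], "turn": [0, 0, 0], "fingers": 1}, {"dp": [0, 0, 0], "turn": [0, 0, 0], "fingers": 1}, {"dp": [0, 0, 0], "turn": [0, 0, 0], "fingers": 1}]}}

```text
clock: 5.55
eef_pos: [672.1, -15.2, 169.2]
tcp_rot: [-3.135, -0.001, 1.755]
contact_force: [-0.3, -1.1, 0.8]
opening: 0.001
grasp_force: 0.0
```

```bash
python3 - <<'E'
from rig import r
from h import *
step(r,[677,-15.5,104],1.755)
f=r.grab_frame("scene");print(proj(f,[[677,-15.5,175],[677,-15.5,104],[641,-23,108]])-[260,130])
g=f["pixels"][130:280,260:430]
cv2.imwrite("pics/c6.png",cv2.resize(g,None,fx=4,fy=4,interpolation=cv2.INTER_CUBIC)[:,:,::-1])
E
```

```text
t 5.55 pos [672.1 -15.2 169.2] rot [-3.135e+00 -1.000e-03  1.755e+00] F [-0.3 -1.1  0.8]
dp40 [-0.03  0.13  1.63] turn6 [-0.06 -0.01  0.  ]
[[86.93431919 53.64181066]
 [85.50625228 76.26169497]
 [81.90182173 80.43622353]]
```

View pics/c6.png

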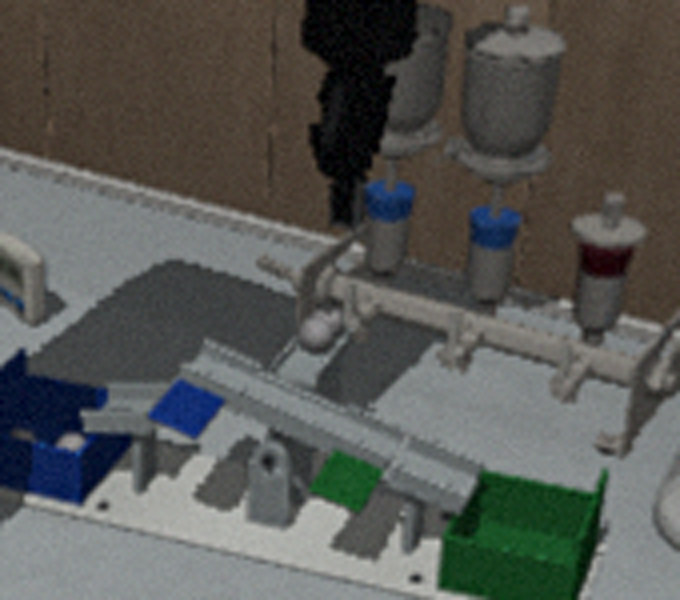

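The tip at (345,220) is where predicted, behind the balls at (320,328), with the manifold clear. I descend behind the track.

Request:
{"name": "play_rows", "arguments": {"rows": [{"dp": [-0.03, 0.17, 0], "turn": [0, 0, 0], "fingers": 1}, {"dp": [0, 0, 0.3], "turn": [0, 0, 0], "fingers": 1}, {"dp": [0, 0, 0.3], "turn": [0, 0, 0], "fingers": 1}, {"dp": [0, 0, 0.3], "turn": [0, 0, 0], "fingers": 1}, {"dp": [0, 0, 0], "turn": [0, 0, 0], "fingers": 1}]}}

```text
clock: 6.02
eef_pos: [679.1, -15.3, 133.1]
tcp_rot: [-3.137, -0.001, 1.755]
contact_force: [-0.4, 0.7, -0.8]
opening: -0.0
grasp_force: 0.0
```

Request:
{"name": "play_rows", "arguments": {"rows": [{"dp": [0, 0, 0.25], "turn": [0, 0, 0], "fingers": 1}, {"dp": [0, 0, 0.25], "turn": [0, 0, 0], "fingers": 1}, {"dp": [0, 0, 0.2], "turn": [0, 0, 0], "fingers": 1}, {"dp": [0, 0, 0], "turn": [0, 0, 0], "fingers": 1}, {"dp": [0, 0, 0], "turn": [0, 0, 0], "fingers": 1}]}}

```text
clock: 6.43
eef_pos: [680.7, -15.2, 107.7]
tcp_rot: [-3.14, -0.0, 1.755]
contact_force: [0.1, -1.0, 0.2]
opening: -0.001
grasp_force: 0.0
```

```bash
python3 - <<'E'
from rig import r
from h import *
step(r,[676.3,-15.7,104.5],1.755)
step(r,[545.5+.983*46,-40+.183*46,106],1.755)
E
```

```text
t 6.43 pos [680.7 -15.2 107.7] rot [-3.14  -0.     1.755] F [ 0.1 -1.   0.2]
dp40 [ 0.01 -0.11  0.08] turn6 [-0.01 -0.    0.  ]
t 6.43 pos [680.7 -15.2 107.7] rot [-3.14  -0.     1.755] F [ 0.1 -1.   0.2]
dp40 [ 0.01 -2.29  0.05] turn6 [-0.01 -0.    0.  ]
```

Request:
{"name": "play_rows", "arguments": {"rows": [{"dp": [0, 0, 0.08], "turn": [0, 0, 0], "fingers": 1}, {"dp": [0, -0.15, 0], "turn": [0, 0, 0], "fingers": 1}, {"dp": [0, -0.15, 0], "turn": [0, 0, 0], "fingers": 1}, {"dp": [0, -0.15, 0], "turn": [0, 0, 0], "fingers": 1}, {"dp": [0, -0.15, 0], "turn": [0, 0, 0], "fingers": 1}]}}

```text
clock: 6.85
eef_pos: [656.9, -19.8, 105.6]
tcp_rot: [3.141, 0.0, 1.755]
contact_force: [0.6, -1.0, 1.4]
opening: -0.002
grasp_force: 0.2
```

Request:
{"name": "play_rows", "arguments": {"rows": [{"dp": [0, -0.12, 0], "turn": [0, 0, 0], "fingers": 1}, {"dp": [0, -0.12, 0], "turn": [0, 0, 0], "fingers": 1}, {"dp": [0, -0.12, 0], "turn": [0, 0, 0], "fingers": 1}, {"dp": [0, -0.12, 0], "turn": [0, 0, 0], "fingers": 1}, {"dp": [0, -0.12, 0], "turn": [0, 0, 0], "fingers": 1}]}}

```text
clock: 7.27
eef_pos: [633.6, -24.1, 105.3]
tcp_rot: [3.141, 0.0, 1.755]
contact_force: [0.1, 0.0, -0.4]
opening: -0.0
grasp_force: 0.2
```

Request:
{"name": "play_rows", "arguments": {"rows": [{"dp": [0, -0.12, 0], "turn": [0, 0, 0], "fingers": 1}, {"dp": [0, -0.12, 0], "turn": [0, 0, 0], "fingers": 1}, {"dp": [0, -0.12, 0], "turn": [0, 0, 0], "fingers": 1}, {"dp": [0, -0.1, 0], "turn": [0, 0, 0], "fingers": 1}, {"dp": [0, 0, 0], "turn": [0, 0, 0], "fingers": 1}]}}

```text
clock: 7.68
eef_pos: [614.8, -27.5, 105.1]
tcp_rot: [-3.141, -0.0, 1.755]
contact_force: [-0.7, 0.9, -0.4]
opening: -0.002
grasp_force: 0.0
```

```bash
python3 - <<'E'
from rig import r
from h import *
step(r,[545.5+.983*46,-40+.183*46,106],1.755)
for i in range(10): f=r.grab_frame("scene")
g=f["pixels"][160:300,235:425]
cv2.imwrite("pics/c7.png",cv2.resize(g,None,fx=4,fy=4,interpolation=cv2.INTER_CUBIC)[:,:,::-1])
E
```

```text
t 7.68 pos [614.8 -27.5 105.1] rot [-3.141 -0.     1.755] F [-0.7  0.9 -0.4]
dp40 [ 0.01 -0.61 -0.02] turn6 [-0.01 -0.   -0.  ]
```

View pics/c7.png

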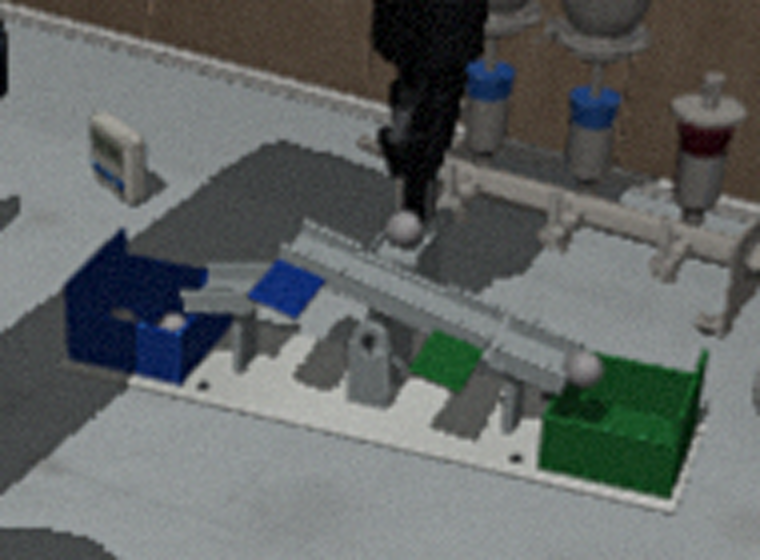

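The first ball (583,367) is just entering the green tray, and the second (403,228) is on the track near the lip. I push the second over and then retreat.

Request:
{"name": "play_rows", "arguments": {"rows": [{"dp": [0, -0.1, 0], "turn": [0, 0, 0], "fingers": 1}, {"dp": [0, -0.12, 0], "turn": [0, 0, 0], "fingers": 1}, {"dp": [0, -0.12, 0], "turn": [0, 0, 0], "fingers": 1}, {"dp": [0, -0.12, 0], "turn": [0, 0, 0], "fingers": 1}, {"dp": [0, -0.1, 0], "turn": [0, 0, 0], "fingers": 1}]}}

```text
clock: 8.6
eef_pos: [593.0, -31.6, 105.3]
tcp_rot: [-3.141, -0.0, 1.755]
contact_force: [0.5, 0.8, -0.4]
opening: 0.002
grasp_force: 0.0
```

```bash
python3 - <<'E'
from rig import r
from h import *
step(r,[545.5+.983*46,-40+.183*46,106],1.755)
for i in range(30): f=r.grab_frame("scene")
g=f["pixels"][160:300,235:425]
cv2.imwrite("pics/c8.png",cv2.resize(g,None,fx=4,fy=4,interpolation=cv2.INTER_CUBIC)[:,:,::-1])
E
```

```text
t 8.6 pos [593.  -31.6 105.3] rot [-3.141 -0.     1.755] F [ 0.5  0.8 -0.4]
dp40 [ 0.01 -0.06 -0.02] turn6 [-0. -0. -0.]
```

View pics/c8.png

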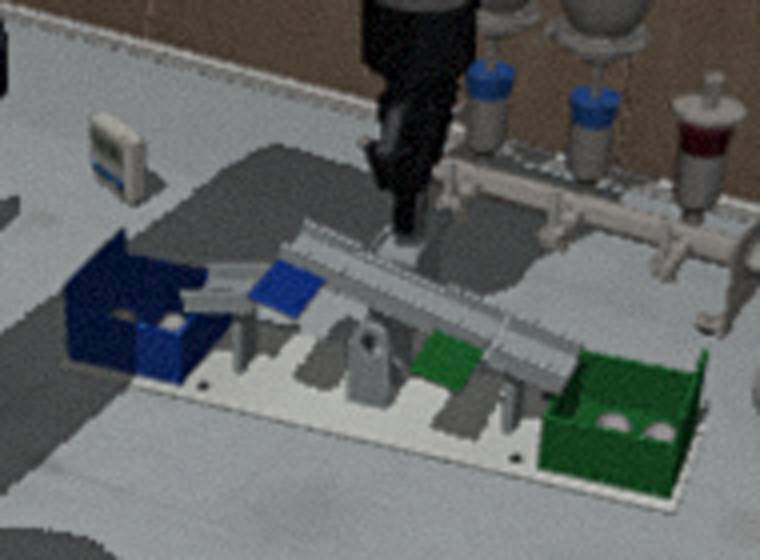

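Both balls lie in the green tray, at (613,423) and (660,432). The gate is still tipped and the blue balls are in place. I lift straight up, settle and hand in.

Request:
{"name": "play_rows", "arguments": {"rows": [{"dp": [0, 0, -0.5], "turn": [0, 0, 0], "fingers": 1}, {"dp": [0, 0, -0.8], "turn": [0, 0, 0], "fingers": 1}, {"dp": [0, 0, -0.8], "turn": [0, 0, 0], "fingers": 1}, {"dp": [0, 0, -0.4], "turn": [0, 0, 0], "fingers": 1}, {"dp": [0, 0, 0], "turn": [0, 0, 0], "fingers": 1}]}}

```text
clock: 10.52
eef_pos: [596.3, -31.6, 209.7]
tcp_rot: [3.135, 0.002, 1.755]
contact_force: [1.1, -0.1, 0.2]
opening: -0.0
grasp_force: 0.0
```

```bash
python3 -c "
from rig import r
for i in range(6): r.grab_frame('scene')
print(r.sense()['eef_pos'],r.sign_off())"
```

```text
the job is handed in; nothing more can be done
[592.99237632 -31.4522858  203.82403197] None
```

The job is handed in at about 11 s: the last camera view showed the gate tipped to green, both feed balls in the green tray and the blue-tray balls in place, but `r.sign_off()` returned no verdict.

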